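Nip a book's spine in the locking clamp

TASK

Slide the small red book along its channel, spine first, until it is fully home, and press it against the depth stop there for a moment, lightly (a few newtons, never over 10) but so that it really bears on it. Then squeeze the two red handles of the locking clamp together until they go over centre and lock, let go so that the clamp holds the book by itself for a second or so, and afterwards pull the yellow-knobbed release lever outwards so that the jaws spring open. Squeeze and pull with no more than about 25 N, leave the book standing home in the open clamp, and do not disturb the other things on the table.

Things in the scene. Friction and masses are not known exactly. Their poses are not given: they have to be found in the camera images.
- nipper: Locking clamp on a grey base plate 170 x 400 x 8 mm, fixed on the table, its place and yaw different each time. Origin: on its underside, midway along y, 105 mm from its -x edge; +y runs from the handles to the jaws and the book channel, z up. All x, y, z below are in this frame. The handles turn on upright pins at x = -7.5 (near) and +7.5 mm (far), y = 0, and run towards -y, nearly parallel to y when locked.
- channel (a point): Point on the channel floor (plate top, z = 8 mm) at x = 0, y = 150. Low wood guides up to z = 22 have their faces at x = +16 and -20 mm (y 80 to 198). The fixed steel jaw's face is at x = +16 too (y 30 to 62, up to z = 44). The book slides towards -y.
- pad: Brass pad of the moving jaw, 5 x 20 x 24 mm (y 37 to 57, z 14 to 38); origin: middle of the face that presses the book. Open, the face is at x = -23.5 mm; squeezing the handles moves it towards +x. Locked, it presses the book on the fixed jaw with about 21 N.
- stop: Aluminium depth stop, 22 mm wide (x), 12 deep, 44 tall, in the channel; fixed during a run, set to a different depth each time. Axes as the nipper's. Origin: foot of the middle of its +y face, which the book's spine must touch.
- book: Loose red hard-bound book, 30 mm thick (x), 90 mm spine to fore-edge (y), 70 mm tall, 0.14 to 0.28 kg, standing in the channel 3 to 8 cm short of the stop. Origin: centre of its underside; spine on its -y side. Pinch it from above across its thickness, not too high or it tips. Over 12 N on the stop crushes the spine; 3 to 6 N for half a second seats it.
- spine (a point): Point on the middle of the book's spine face, 30 mm above its foot. The book is fully home when this is at the stop's face (within 2.5 mm along y).
- handle (a joint): Angle by which each handle is closed, rad: 0 open (spring held), 0.165 dead centre, 0.20 locked on its end stop. Both handles move alike and together. They resist more and more (with the book in, up to 6 to 8 N at each grip), then snap past dead centre and stay locked.
- grip_near: Red grip of the near handle (nipper's -x side), 9 mm thick, 72 mm long (y), z 22 to 44 mm. Origin: its centre, 81 mm from the handle's pin; y axis along the handle. Never load it with more than 25 N.
- grip_far: Red grip of the far handle (nipper's +x side), same size, mirrored. Over their outer faces the two grips measure about 57 mm at their middles when open and 24 mm when locked; squeeze them from both sides, from above. Never load it with more than 25 N.
- release (a joint): Angle of the release lever against the near handle, rad: 0 at rest (light spring), 0.35 pulled to its end. Pulled further it draws the near handle back over dead centre (about 8 N at the knob when locked) and the clamp springs open.
- knob: Upright yellow round knob, 14 mm wide, 40 mm tall (z 22 to 62), on the end of the steel release lever, 85 mm from the lever's pin, which is on the near handle 75 mm from the handle's pin. Origin: centre of its lower end. Pull it away from the far handle (towards -x): 30 mm takes up the lever, 6 to 10 mm more trips the clamp, which then moves on by itself. Never over 25 N, pinch too.
- paste_jar: Clear paste jar with red lid, 52 mm wide, 65 mm tall; loose, to be left alone. Origin: centre of its underside.
- weight: Brass weight with a knob, 48 mm wide, 58 mm tall; loose, to be left alone. Origin: centre of its underside.
- green_book: Small green book lying flat, 80 x 60 x 24 mm; loose, to be left alone. Origin: centre of its underside.
- clasp_box: Red clasp box, 50 x 50 x 28 mm; loose, to be left alone. Origin: centre of its underside.
- bone_folder: Cream bone folder, 140 x 20 x 5 mm; loose, to be left alone. Origin: centre of its underside.
- pencil: Yellow pencil, 160 mm; loose, to be left alone. Origin: centre of its underside.
- paste_brush: Brush lying flat; loose, to be left alone. Origin: centre of its underside.
- slip_book: Flat red book, 100 x 130 x 22 mm, on the light box; loose, to be left alone. Origin: centre of its underside.
There are look-alikes about, which are no part of the job. Leave any purple look-alike of the book alone.

How it is judged:
By the outcome, as a careful person would: the job done as asked, in the order asked, and still so for the second after the job is handed in, with the robot touching nothing.
It also fails if it takes over 58 s, if anything falls off the work surface, if the arm or the gripper's body presses on something with over 40 N, if the wrist force passes 120 N, or if a joint passes its speed limit or range.

ROBOT

A 7-joint arm with a two-finger parallel gripper is mounted at the origin on the work surface. World frame = base frame: x ahead of the robot, y to its left, z up, the work surface at z = 0. Lengths are in m, angles in rad, forces in N, time in s.
With the tool pointing down it reaches from about 0.425 to 0.875 m from the base axis. Payload 4.7 kg.
Tool frame: the origin (TCP) lies midway between the tips of the shut fingers; the grasp point (between the pads) lies 19 mm behind it (ctrl.tcp_to_grasp is the z of the grasp point in the tool frame, in m); z points along the fingers, y is the direction in which the jaws open and shut (so a half turn about z gives the same grasp; the last joint's range is limited). The gripper opens to 87 mm and grips with 3 to 60 N. Pads are 19 mm wide; open, the fingers measure 117 mm over their backs; the gripper's body (75 mm by 190 mm) begins 51 mm behind the grasp point.
Start: joints at [1.216, 0.321, -0.07, 1.45, 0.023, 1.371, -0.057], TCP at [0.234, -0.606, 0.223] pointing down, gripper open.
Joint ranges: [-2.86, 2.86], [-0.3, 2.09], [-1.38, 1.24], [0.06, 2.45], [-1.56, 4.7], [0.09, 2.05], [-2.69, 2.69]. Speed limits (rad/s): [2.57, 2.57, 3.14, 3.14, 3.14, 3.14, 3.14].

INTERFACE

Orientations are given as a unit quaternion [w, x, y, z].
In Python, from bench import ctrl, camera, calibration gives the robot as it stands. Calls block until the motion is done:
- ctrl.movep(position, orientation): joint-space move of the TCP to a pose.
- ctrl.move_straight(position, max_speed=0.15, frame=None): straight line of the TCP; frame=None keeps the orientation; max_speed is the mean speed in m/s.
- ctrl.move_j(angles): joint-space move.
- ctrl.set_gripper(opening, grip_force=None): opening from 0.0 (shut) to 1.0 (fully open); grip_force is the grip in N (None keeps the last); returns when the fingers have stopped.
- ctrl.dwell(seconds).
- ctrl.ik(position, orientation): joint angles nearest the present ones, or None.
- ctrl.get_obs(): the state.
- camera(name): name is "scene" or "top" or "wrist"; returns (picture, depth): 400x640x3 uint8, blue, green, red; 400x640 float32, m along the optical axis (not along the pixel's ray), 0 where there is no reading.
- calibration(name): a dict with "intrinsics" (3x3 intrinsics, pixels), "extrinsics" (4x4, takes a point from camera to world coordinates); the wrist camera has in their place "T_tool_cam" (4x4, takes a point from camera to tool coordinates, whose origin is the TCP and whose axes are the flange's). Camera axes: x right, y down, z forward; pixel columns grow to the right and rows downward; lengths in m; the calibration is good to about 2 mm. A picture is of the moment at which its call begins: read the wrist's pose just before it. calibration takes no time and is no camera call.
A pose or a line that the arm cannot do raises ctrl.IKError and nothing moves.
- ctrl.finish_job(): hands the job in, once; it reports no verdict.
The state is a dict: "time_s": time; "q": joint angles; "joint_vel": joint speeds; "tau": joint torques, N m; "tool_pos": TCP position; "orientation": TCP orientation; "ft_force": force on the tool from outside, world axes, zero at the start; "wrist_torque": the same for the moment, N m; "grip_width": opening from 0.0 (shut) to 1.0 (fully open).
Only numpy, scipy, OpenCV 4.12 (cv2) and the standard library are available. Lean on these libraries where they do the work, as an engineer would, in place of code of your own. Each camera call takes 0.05 s, during which the arm holds its last target. There are 200 camera calls.

## Working session

There is one attempt and no reset: what is moved stays moved. The work goes in short steps, each a Python script; the robot and the scene stay as the last script left them, time stands still between calls to the robot, and variables do not carry over. Pictures are saved under pics/ and viewed, about 8 in all and at most 12, crops included, and the job is handed in when it is done.

```bash
ls; mkdir -p pics
python3 - <<'E'
from bench import ctrl,camera,calibration
import cv2,numpy as np
for n in("scene","top"):
    p,d=camera(n); cv2.imwrite(f"pics/{n}0.png",p); np.save(f"pics/{n}0.npy",d)
    c=calibration(n); print(n,np.round(c["intrinsics"],1).tolist(),np.round(c["extrinsics"],4).tolist())
print(np.round(calibration("wrist")["T_tool_cam"],4).tolist(), ctrl.tcp_to_grasp)
print(ctrl.get_obs())
E
```

```text
pics
scene [[402.1, 0.0, 316.8], [0.0, 402.1, 200.7], [0.0, 0.0, 1.0]] [[-0.1805, 0.8412, -0.5097, 1.1588], [0.9836, 0.1533, -0.0952, 0.1], [-0.002, -0.5185, -0.8551, 1.0746], [0.0, 0.0, 0.0, 1.0]]
top [[511.9, 0.0, 314.5], [0.0, 511.9, 194.7], [0.0, 0.0, 1.0]] [[-0.0194, -0.9842, 0.1762, 0.2907], [-0.9998, 0.0201, 0.0024, 0.0184], [-0.0059, -0.1761, -0.9843, 1.5902], [0.0, 0.0, 0.0, 1.0]]
[[0.0005, -0.9649, -0.2624, 0.0708], [1.0, 0.0004, 0.0004, -0.0001], [-0.0003, -0.2624, 0.9649, -0.1615], [0.0, 0.0, 0.0, 1.0]] -0.0187
{'time_s': 0.1, 'q': array([ 1.2160765 ,  0.32172466, -0.07009522,  1.45157627,  0.02264476,
        1.37077791, -0.05690743]), 'joint_vel': array([-0.00038811,  0.00148611, -0.00244618, -0.00259343,  0.00010772,
       -0.00176318, -0.00118004]), 'tau': array([-1.29341159e-03, -4.92573988e+01, -4.05934202e-01, -3.13398564e+01,
       -6.40014955e-02,  3.94383667e-02,  8.34833600e-05]), 'tool_pos': array([ 0.23410108, -0.60584637,  0.22157501]), 'orientation': array([-8.20490473e-04,  9.83040617e-01,  1.83385996e-01, -2.21278217e-04]), 'ft_force': array([ 0.00843046, -0.22884395,  0.2685431 ]), 'wrist_torque': array([ 0.03748642, -0.00760454, -0.0389837 ]), 'grip_width': 1.0000732821324905}
```

View pics/top0.png

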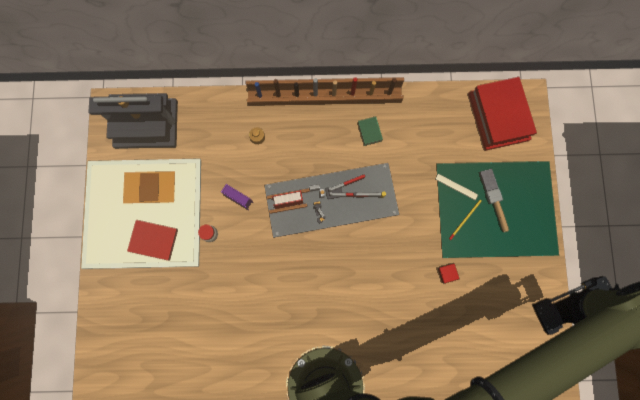

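View pics/scene0.png

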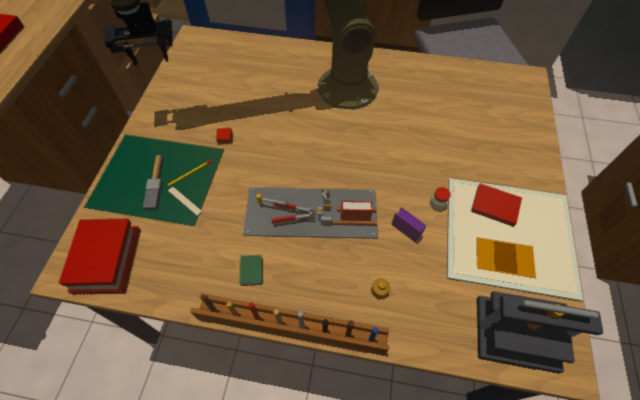

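Top view: the plate spans (265–398, 165–236), with the small red book in the channel at (288,200), the knob at (384,195), the near handle in the lower row, the near jaw and linkage at (320,212), and the far handle at (350,184). The red look-alikes are the flat slip book (152,240), the clasp box (449,273), the big red book (503,110) and the purple book (236,196). Only (288,200) stands in the channel on the plate. Next I'll fit the plate pose roughly and take a close wrist view.

```bash
cat > h.py <<'E'
from bench import ctrl,camera,calibration
import cv2,numpy as np
from scipy.spatial.transform import Rotation as Ro
def R(q): return Ro.from_quat(np.roll(q,-1)).as_matrix()
def Q(xdir):  # tool down, tool x along angle xdir (world)
    c,s=np.cos(xdir),np.sin(xdir)
    return np.roll(Ro.from_matrix(np.array([[c,s,0],[s,-c,0],[0,0,-1]])).as_quat(),1)
def cam(n):
    o=ctrl.get_obs(); p,d=camera(n); c=calibration(n)
    if n=="wrist":
        T=np.eye(4);T[:3,:3]=R(o["orientation"]);T[:3,3]=o["tool_pos"];E=T@c["T_tool_cam"]
    else: E=c["extrinsics"]
    return p,d,np.array(c["intrinsics"]),np.array(E)
def ray(px,K,E,z):
    px=np.atleast_2d(px).astype(float)
    d=np.c_[px,np.ones(len(px))]@np.linalg.inv(K).T@E[:3,:3].T
    return E[:3,3]+d*((z-E[2,3])/d[:,2])[:,None]
def proj(P,K,E):
    c=(np.atleast_2d(P)-E[:3,3])@E[:3,:3]; c=c@K.T; return c[:,:2]/c[:,2:]
def ft(): return ctrl.get_obs()["ft_force"]
E
python3 - <<'E'
from h import *
c=calibration("top");K=np.array(c["intrinsics"]);T=np.array(c["extrinsics"])
p=cv2.imread("pics/top0.png").astype(int)
m=((p.max(2)-p.min(2)<22)&(p.mean(2)>50)&(p.mean(2)<190)).astype(np.uint8)
m[:150]=0;m[245:]=0;m[:,:255]=0;m[:,410:]=0
m=cv2.morphologyEx(m,cv2.MORPH_OPEN,np.ones((3,3)))
c_=cv2.convexHull(np.vstack([k for k in cv2.findContours(m,0,1)[0] if len(k)>25]))[:,0]
P=ray(c_,K,T,.008)[:,:2].astype(np.float32)*1000
r=cv2.minAreaRect(P);print(r,cv2.boxPoints(r))
w,h=r[1]
b=cv2.boxPoints(r);e=max([(b[1]-b[0]),(b[2]-b[1])],key=np.linalg.norm);e=e*np.sign(e[1])
a=np.arctan2(e[1],e[0]);ny=e/np.linalg.norm(e);nx=np.array([ny[1],-ny[0]])
o=np.array(r[0])+20*nx;print("yaw of ny",a,"origin",o)
ctr=np.append(o/1000,.24)-.0*np.append(ny,0)
q=Q(a); print(ctrl.ik(ctr,q),ctrl.ik(ctr,Q(a+np.pi)))
ctrl.movep(ctr,q)
p,d,K,E=cam("wrist");cv2.imwrite("pics/w1.png",p);np.savez("pics/w1.npz",K=K,E=E,d=d);print(K,ctrl.get_obs()["time_s"])
E
```

```text
((558.1152954101562, -29.3179931640625), (166.43020629882812, 396.2055969238281), 9.165970802307129) [[ 444.406    152.99951]
 [ 507.51953 -238.14697]
 [ 671.8246  -211.6355 ]
 [ 608.71106  179.51099]]
yaw of ny 1.7307727 origin [577.85991669 -26.13209581]
[ 0.64674667  0.23168906 -0.75332792  1.58785788  0.16049615  1.38567033
  0.03710567] None
[[317.11006369   0.         321.50456242]
 [  0.         317.11006369 200.16978556]
 [  0.           0.           1.        ]] 2.55
```

View pics/w1.png

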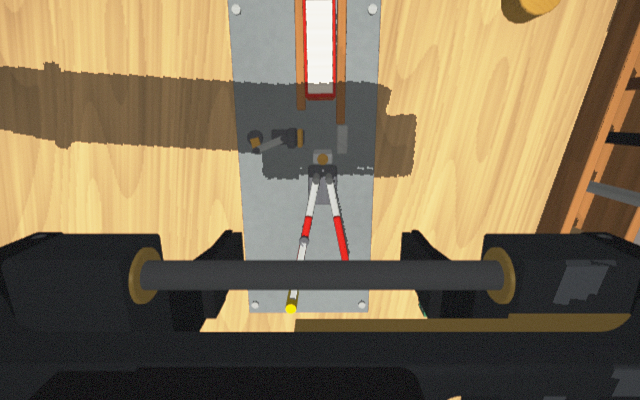

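The wrist view, with nipper +y up, shows the plate. Its book is at (320,50) with the spine edge at about row 98. The stop block with a brass screw is at (322,157), the pad at (300,138), the fixed jaw at (342,138), the grips at (307,228) and (341,240), and the knob at (291,309). I'll refine the pose from the plate edges and screws and read the key points in the nipper frame.

Run:
```python
from h import *
z=np.load("pics/w1.npz");K,E,d=z["K"],z["E"],z["d"]
p=cv2.imread("pics/w1.png");g=p.astype(int)
sat=g.max(2)-g.min(2)
# plate left/right edges: grey inside, wood outside, subpixel-ish
L=[];Rr=[]
for r in list(range(15,60))+list(range(185,228))+list(range(296,300)):
    row=(sat[r]<30)
    x=240 if r<200 else 250
    c=np.where(row[200:290])[0]
    if len(c): L.append([200+c[0]-.5,r])
    c=np.where(row[345:400])[0]
    if len(c): Rr.append([345+c[-1]+.5,r])
o0=np.array([.57786,-.02613]);
res=[]
for S in(L,Rr):
    P=ray(S,K,E,.008)[:,:2].astype(np.float32)
    v=cv2.fitLine(P,cv2.DIST_HUBER,0,.001,.001).ravel(); v=v*np.sign(v[1]); res.append(v); print("edge",np.arctan2(v[1],v[0]),v[2:],len(S))
a=np.mean([np.arctan2(v[1],v[0]) for v in res])
ny=np.array([np.cos(a),np.sin(a)]);nx=np.array([ny[1],-ny[0]])
print("a",a,"width",(res[1][2:]-res[0][2:])@nx)
xm=np.mean([v[2:]@nx for v in res])+.020
# bottom edge
B=[]
for c in list(range(300,345)):
    col=sat[300:325,c]<30; k=np.where(col)[0]
    if len(k):B.append([c,300+k[-1]+.5])
yb=np.median(ray(B,K,E,.008)[:,:2]@ny) ; print("yb",yb, "top-based y0",o0@ny,"wrist y0",yb+.2)
print("x0",xm,o0@nx)
y0=yb+.2
def N(px,z): P=ray(px,K,E,z)[:,:2]*1000; return np.round(np.c_[P@nx-xm*1000,P@ny-y0*1000],1)
for n,px,zz in [("screws",[[236,9],[373,9],[255,305],[362,305]],.009),("knob top",[[291,309]],.062),("padtop",[[303,138]],.038),("fixed jaw l",[[338,126],[338,152]],.044),("stop",[[322,149],[313,157],[332,157],[322,165]],.052)]: print(n,N(px,zz).tolist())
print("depth->z at px"); 
def P3(c,r):
    x=np.linalg.inv(K)@[c,r,1]*d[r,c]; w=E[:3,:3]@x+E[:3,3]; return np.round([w[:2]@nx*1000-xm*1000,w[:2]@ny*1000-y0*1000,w[2]*1000],1)
for c,r in[(320,70),(322,155),(317,157),(342,138),(300,138),(250,250),(291,309),(307,228),(341,240),(306,50),(334,50),(320,110)]: print((c,r),P3(c,r),g[r,c])
cv2.imwrite("pics/w1c.png",cv2.resize(p[80:320,225:385],None,fx=3.6,fy=2.5*1.0,interpolation=cv2.INTER_CUBIC)[:600])
cv2.imwrite("pics/w1c.png",cv2.resize(p[85:205,240:390],None,fx=5,fy=5,interpolation=cv2.INTER_CUBIC))
np.savez("pose.npz",a=a,x0=xm,y0=y0)
```

```text
edge 1.7297424 [-0.4700718   0.01294777] 92
edge 1.7300555 [-0.63348246 -0.02938795] 92
a 1.7298989 width -0.1680541
yb -0.3184627973103831 top-based y0 -0.11735161381959916 wrist y0 -0.11846279731038306
x0 -0.5261105 0.5664216992810369
screws [[997.3, 182.5], [1148.2, 182.3], [997.3, -188.8], [1148.0, -188.9]]
knob top [[1053.8, -159.3]]
padtop [[1070.5, 44.7]]
fixed jaw l [[1109.5, 58.0], [1109.8, 29.6]]
stop [[1091.9, 33.8], [1082.0, 25.1], [1102.9, 25.1], [1091.9, 16.2]]
depth->z at px
(320, 70) [1090.1  111.5   75.3] [242 246 247]
(322, 155) [1091.9   27.8   55.9] [ 52  97 125]
(317, 157) [1086.4   25.1   51.8] [ 99 113 125]
(342, 138) [1114.1   45.1   44.2] [100 107 104]
(300, 138) [1067.1   44.7   37.7] [ 48  95 122]
(250, 250) [ 995.3 -105.     8.7] [165 170 161]
(291, 309) [1053.8 -159.5   61.8] [ 10 235 245]
(307, 228) [1073.9  -60.4   45. ] [ 37  45 235]
(341, 240) [1114.7  -75.9   44.7] [ 34  46 235]
(306, 50) [1077.   128.4   78.8] [101 111 217]
(334, 50) [1103.2  128.6   77.5] [ 41  49 233]
(320, 110) [1089.6   75.4    7.7] [84 85 80]
```

View pics/w1c.png

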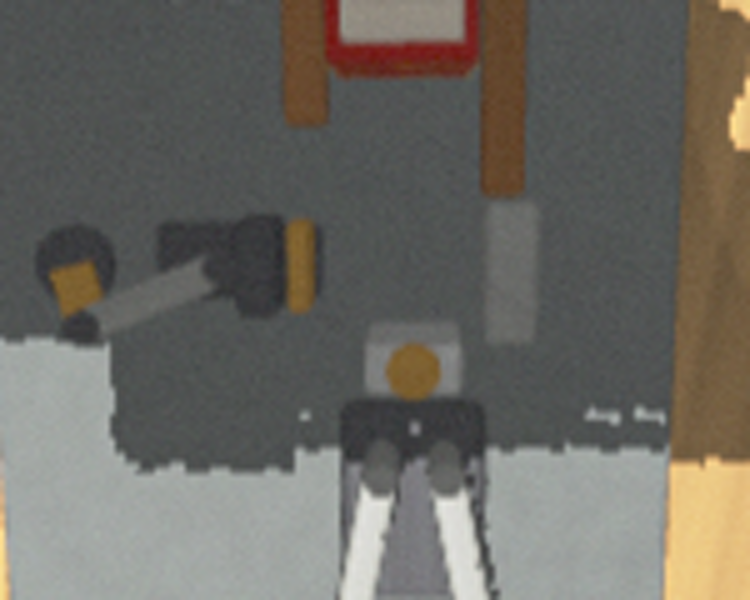

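Correcting a sign slip, the nipper origin x is about 0.567 along nx and y0 is about −0.121, and the jaw and screws agree with that. The stop face is at y≈31 mm and the book's spine at y≈90. Next I'll pinch the book behind its middle and slide it under force watch.

```bash
cat >> h.py <<'E'
A=1.7299;NY=np.array([np.cos(A),np.sin(A)]);NX=np.array([NY[1],-NY[0]])
O=.567*NX-.121*NY
def W(x,y,z): return np.append(O+(NX*x+NY*y)/1000,z/1000)   # nipper mm -> world m
def Nf(P): P=np.asarray(P);v=P[:2]-O; return np.round([v@NX*1000,v@NY*1000,P[2]*1000],1)
def F(f0=0):
    f=ctrl.get_obs()["ft_force"]-f0; return np.array([f[:2]@NX,f[:2]@NY,f[2]])
E
python3 - <<'E'
from h import *
q=Q(A)
ctrl.movep(W(-2.5,152,130),q)
ctrl.move_straight(W(-2.5,152,26),.12)
o=ctrl.get_obs();print(Nf(o["tool_pos"]),F(),o["time_s"])
ctrl.set_gripper(0.0,12); ctrl.dwell(.1)
o=ctrl.get_obs();f0=o["ft_force"].copy();print("width",o["grip_width"]*87,F())
y=152.
def go(dy,s):
    global y
    y-=dy; ctrl.move_straight(W(-2.5,y,26),s)
for _ in range(3):
    go(15,.08); print(y,F(f0).round(2))
ctrl.dwell(.15);print(F(f0).round(2)); fb=F(f0)[1]
while y>80:
    go(1,.03); f=F(f0)[1]
    if f>fb+1.2 or f>2.5: break
print("contact?",y,F(f0).round(2),ctrl.get_obs()["time_s"])
p,d,K,E=cam("wrist");cv2.imwrite("pics/w2.png",p)
E
```

```text
[ -1.7 152.1  26.8] [-0.13952071 -0.92041403  0.13346045] 4.3333
width 30.16501019436864 [-1.13599182  0.52507177  0.43738668]
137.0 [ 1.25 -1.62 -1.63]
122.0 [ 0.73 -1.04 -0.63]
107.0 [ 1.02 -1.55 -0.22]
[ 1.06  0.05 -0.05]
contact? 105.0 [ 1.32  1.56 -0.72] 7.0583
```

Run:
```python
from h import *
y=105.
for i in range(30):
    y-=1; ctrl.move_straight(W(-2.5,y,26),.04); ctrl.dwell(.05); f=F(); print(y,f.round(2),Nf(ctrl.get_obs()["tool_pos"])[1])
    if f[1]>2.8: break
print(ctrl.get_obs()["time_s"])
p,d,K,E=cam("wrist");cv2.imwrite("pics/w3.png",p)
```

```text
104.0 [-0.22  0.11 -0.58] 103.9
103.0 [0.28 0.4  0.55] 102.8
102.0 [-0.39  1.53 -0.71] 101.8
101.0 [-0.27 -0.01 -1.14] 100.8
100.0 [-0.45 -0.44 -1.6 ] 99.9
99.0 [ 0.49  0.98 -0.93] 98.9
98.0 [-0.33 -0.08 -1.43] 97.8
97.0 [ 0.51 -0.36 -1.57] 96.8
96.0 [-0.07  0.15 -1.98] 95.8
95.0 [ 0.17 -0.17 -1.32] 94.9
94.0 [-0.7   3.25 -1.44] 94.8
10.4083
```

Contact at about 58 mm of travel, as estimated. Now I'll press it to about 4–5 N and hold.

Run:
```python
from h import *
y=94.
def avg(n=4):
    r=[]
    for _ in range(n): ctrl.dwell(.03); r.append(F())
    return np.mean(r,0).round(2)
f=avg();print(f)
for i in range(10):
    if f[1]>4.3: break
    y-=.25; ctrl.move_straight(W(-2.5,y,26),.03); f=avg(); print(y,f,Nf(ctrl.get_obs()["tool_pos"]))
for i in range(4): ctrl.dwell(.2); print(avg(2))
print(ctrl.get_obs()["time_s"],ctrl.get_obs()["grip_width"]*87)
p,d,K,E=cam("wrist");cv2.imwrite("pics/w4.png",p);np.savez("pics/w4.npz",K=K,E=E)
```

```text
[ 0.15  3.39 -1.38]
93.75 [-0.5   4.91 -1.73] [-2.5 94.8 26. ]
[ 0.14  4.95 -1.36]
[-0.31  5.65 -1.1 ]
[-0.13  5.04 -1.29]
[-0.82  5.16 -1.27]
12.0417 29.681882407671473
```

View pics/w4.png

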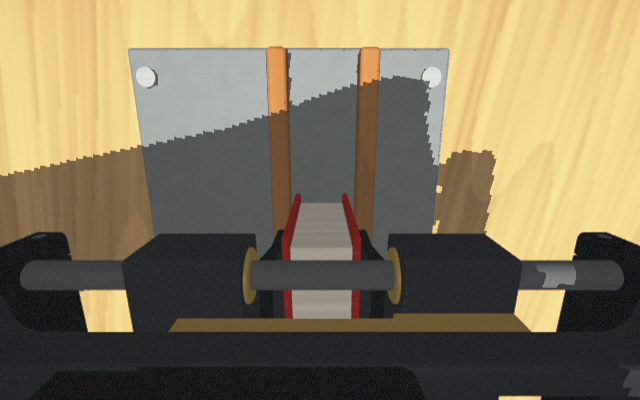

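The book is held at about 5 N for about 0.9 s and stands upright between the guides. I'll release it and look at the handles.

Run:
```python
from h import *
ctrl.set_gripper(1.0); 
ctrl.move_straight(W(-2.5,94,140),.2)
ctrl.movep(W(0,-90,200),Q(A))
p,d,K,E=cam("wrist");np.savez("pics/w5.npz",K=K,E=E,d=d)
cv2.imwrite("pics/w5.png",cv2.resize(p[0:270,180:460],None,fx=2.2,fy=2.2))
cv2.imwrite("pics/w5f.png",p)
print(ctrl.get_obs()["time_s"],Nf(ctrl.get_obs()["tool_pos"]))
for n,P in dict(stopfront=(0,31,52),pins=(-7.5,0,44),pinf=(7.5,0,44),gn=(-24,-80,44),gf=(24,-80,44),knob=(-38,-157,62),jaw=(16,46,44),pad=(-23.5,47,38)).items(): print(n,proj(W(*P),K,E).round(1))
```

```text
14.8 [ -0.  -86.5 198.8]
stopfront [[323.3  60.4]]
pins [[315.3  97. ]]
pinf [[331.1  97. ]]
gn [[299.2 179.7]]
gf [[346.5 179.8]]
knob [[285.5 257. ]]
jaw [[340.9  44.1]]
pad [[298.1  44.2]]
```

View pics/w5.png

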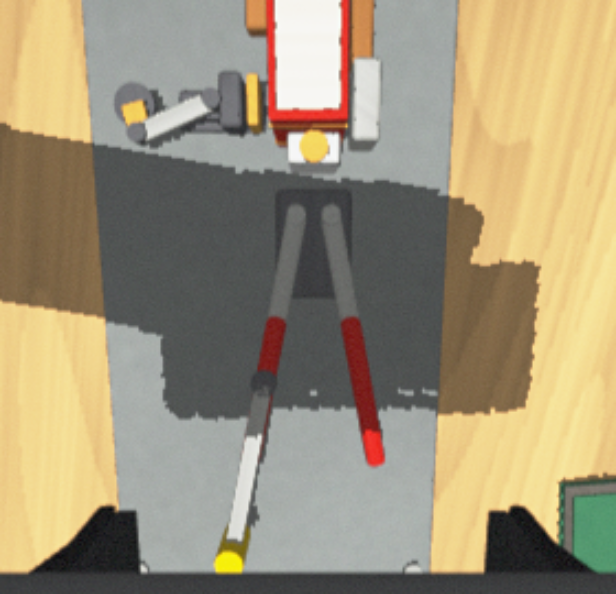

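The book's spine touches the stop (crop ~(318,132)), and the pins and knob project where I predicted. The release lever lies above the near grip from its pin at y≈−75 outward. I'll squeeze at y≈−59, ahead of the lever's pin.

Run:
```python
from h import *
ctrl.movep(W(0,-59,110),Q(A))
ctrl.move_straight(W(0,-59,17),.1)
o=ctrl.get_obs();print(Nf(o["tool_pos"]),F().round(2))
ctrl.set_gripper(.62,16); print("w",ctrl.get_obs()["grip_width"]*87,F().round(2))
for f in(16,20):
    ctrl.set_gripper(0.0,f);ctrl.dwell(.15); w=ctrl.get_obs()["grip_width"]*87; print(f,"w",w,F().round(2))
    if w<27: break
print(ctrl.get_obs()["time_s"])
```

```text
[  0.7 -59.1  17.7] [-0.22 -0.06  0.27]
w 53.728227813924036 [ 0.65 -0.14 -0.56]
16 w 23.619248038006827 [-0.02 -4.76 -0.69]
17.9833
```

Run:
```python
from h import *
ctrl.set_gripper(1.0);print(ctrl.get_obs()["time_s"])
ctrl.move_straight(W(0,-59,120),.15)
ctrl.movep(W(0,-90,200),Q(A))
p,d,K,E=cam("wrist");np.savez("pics/w6.npz",K=K,E=E,d=d)
cv2.imwrite("pics/w6.png",cv2.resize(p[0:270,180:460],None,fx=2.2,fy=2.2))
m=cv2.inRange(p,(0,150,150),(90,255,255));m[:200]=0
n,l,s,c=cv2.connectedComponentsWithStats(m)
for i in range(1,n):
    if s[i,4]>10: print(s[i],c[i],Nf(ray(c[i],K,E,.062)[0]))
print(ctrl.get_obs()["time_s"])
```

```text
19.2167
[308 249  13  11 114] [314.14912281 254.68421053] [  -8.4 -158.5   62. ]
20.5333
```

View pics/w6.png

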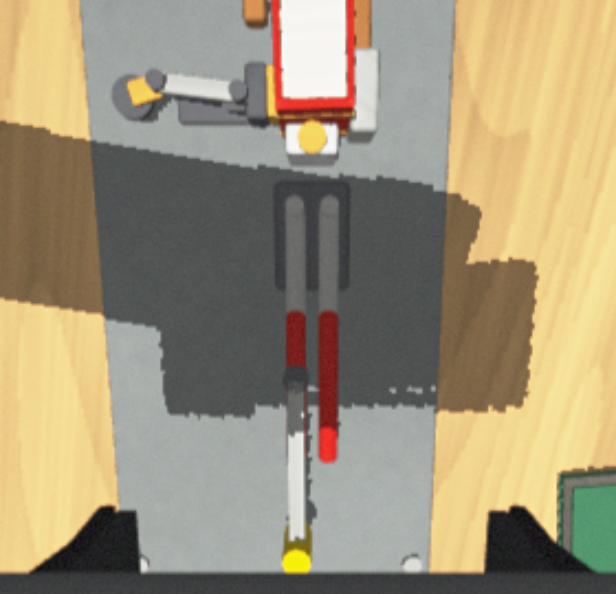

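The clamp is locked: handles parallel, pad on the book, and it held more than 1 s untouched. The knob is at (−8, −158). I'll straddle the knob with a half-open gripper, so it hooks rather than pinches, and draw it towards −x.

Run:
```python
from h import *
q=Q(A)
ctrl.set_gripper(.39,10)
ctrl.movep(W(-8,-157,120),q)
ctrl.move_straight(W(-8,-157,24),.1)
ctrl.dwell(.1);f0=ctrl.get_obs()["ft_force"].copy();print(F(),ctrl.get_obs()["grip_width"]*87)
x=-8.;pk=0
ctrl.move_straight(W(-16,-157,24),.05);x=-16.
while x>-66:
    x-=1.5; ctrl.move_straight(W(x,-157+min(5,max(0,(-20-x)*.15)),24),.04); f=F(f0); print(x,f.round(1).tolist(),end=" ")
    pk=max(pk,f[0])
    if f[0]>20: print("STOP");break
    if pk>5 and f[0]<pk-4 and x<-48: print("drop");break
print(ctrl.get_obs()["time_s"],Nf(ctrl.get_obs()["tool_pos"]))
p,d,K,E=cam("wrist");cv2.imwrite("pics/w7.png",cv2.resize(p[0:270,180:460],None,fx=2.2,fy=2.2))
```

```text
[0.37735094 0.2463825  0.59131175] 34.213843058750335
-17.5 [-0.8, -0.4, -0.2] -19.0 [1.6, -0.4, -0.8] -20.5 [-0.2, -0.6, -0.6] -22.0 [0.4, -1.3, 0.7] -23.5 [0.5, -0.3, -0.9] -25.0 [0.1, -0.3, -0.9] -26.5 [0.4, -1.8, -0.6] -28.0 [0.2, -0.7, -0.7] -29.5 [0.2, -1.7, -0.2] -31.0 [1.0, -0.1, -0.5] -32.5 [0.8, -1.3, -0.5] -34.0 [-0.0, -1.0, 0.1] -35.5 [0.6, -0.5, -0.7] -37.0 [-0.2, 0.0, -1.0] -38.5 [0.6, -0.7, -1.1] -40.0 [0.5, -1.1, -1.6] -41.5 [1.5, 0.5, -0.6] -43.0 [1.8, 0.8, -0.1] -44.5 [1.8, 0.2, -1.1] -46.0 [1.8, 0.0, -0.8] -47.5 [4.8, 0.1, -2.7] -49.0 [7.4, -1.1, -4.6] -50.5 [1.8, 0.6, -1.1] drop
29.4 [ -50.1 -152.3   24.1]
```

View pics/w7.png

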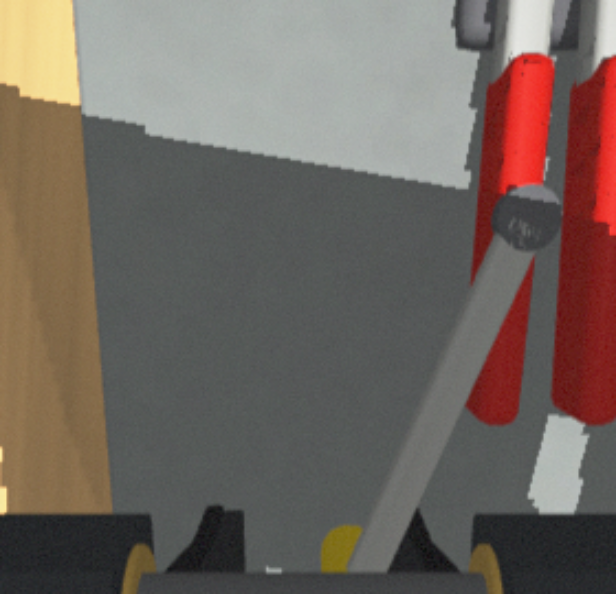

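The lever is pulled, but the handles still look nearly parallel (grips at crop x≈510 and 590). I'll continue pulling gently and recheck.

Run:
```python
from h import *
x=-50.5
ctrl.dwell(.1);print(F().round(1))
while x>-66:
    x-=1; ctrl.move_straight(W(x,-152,24),.04); ctrl.dwell(.03); f=F(); print(x,f.round(1).tolist(),end=" ")
    if f[0]>18: print("STOP");break
print(ctrl.get_obs()["time_s"],Nf(ctrl.get_obs()["tool_pos"]))
p,d,K,E=cam("wrist");cv2.imwrite("pics/w8.png",cv2.resize(p[0:270,180:460],None,fx=2.2,fy=2.2))
```

```text
[ 0.7  0.4 -0.2]
-51.5 [-0.9, -0.1, -1.3] -52.5 [-0.3, -0.3, -0.3] -53.5 [-0.5, 0.0, -0.2] -54.5 [1.0, -0.0, -0.5] -55.5 [2.1, 0.4, -1.4] -56.5 [0.9, -0.2, -0.8] -57.5 [1.5, 0.1, -0.6] -58.5 [1.1, 1.4, 0.5] -59.5 [1.1, 0.7, -0.4] -60.5 [0.9, 1.2, 0.4] -61.5 [1.6, -0.3, 0.8] -62.5 [1.3, 1.8, 1.0] -63.5 [2.3, 0.4, -0.7] -64.5 [1.4, 0.4, -0.2] -65.5 [1.7, 0.1, -0.8] -66.5 [1.2, 0.1, 0.3] 34.0833 [ -66.5 -152.    24. ]
```

View pics/w8.png

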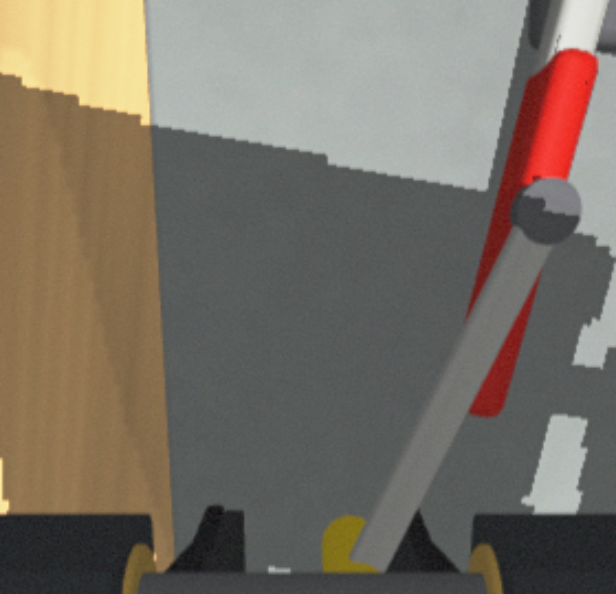

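The near handle has sprung open (tilted), and only the light lever spring loads the knob now. I'll let the lever return slowly, clear the tool and check.

Run:
```python
from h import *
ctrl.move_straight(W(-42,-155,24),.08); ctrl.dwell(.1);print(F().round(1))
ctrl.set_gripper(.8)
ctrl.move_straight(W(-40,-156,120),.15)
ctrl.movep(W(0,-90,200),Q(A))
p,d,K,E=cam("wrist");np.savez("pics/w9.npz",K=K,E=E,d=d)
cv2.imwrite("pics/w9.png",cv2.resize(p[0:270,180:460],None,fx=2.2,fy=2.2))
p,d=camera("top");cv2.imwrite("pics/top9.png",p)
a=cv2.imread("pics/top0.png"); df=cv2.absdiff(a,p).max(2)
print(ctrl.get_obs()["time_s"])
```

```text
[0.3 0.2 0.1]
36.9833
```

View pics/w9.png

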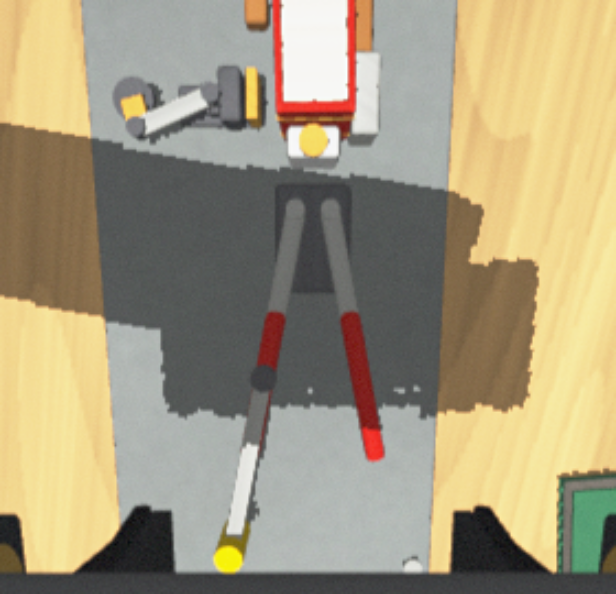

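The clamp is open, the book's spine is still at the stop and the robot is clear, so I'm handing in.

```bash
python3 -c "
from h import *
ctrl.finish_job();print(ctrl.get_obs()['time_s'])"
```

```text
the job is handed in; nothing more can be done
the job is handed in; nothing more can be done
```

The whole sequence was done in order and handed in at about 37 s of the 58 s allowed. No verdict was reported.

- **Book:** I slid it about 58 mm to the stop and pressed it there at about 5 N for 0.9 s; the highest reading was 5.7 N.
- **Clamp:** I squeezed the handles with a 16 N grip and they locked, with the gripper closing to 23.6 mm. After letting go, the clamp held the book untouched until I started on the release lever, well over a second.
- **Release:** I drew the release knob outwards with a highest reading of about 7.4 N. At first the force fell away while the handles still looked parallel. I pulled another 16 mm under only a light spring load, and the clamp was then seen open.
- **Last picture:** It shows the handles and jaws open, the lever back at rest, the book standing with its spine at the stop, and the gripper clear of everything.

I judged the final book position by eye from the wrist view, not by measurement. I also took a final top picture but did not compare it with the first, so nothing I ran confirms that the other things on the table stayed put. I saw no unexpected contact forces.

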